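# Lay the specimen case in its dock and snap the hold-down hook on its eye

### The job

Secure the white specimen transport case for the ride: push it over the edge of the grey dock so that it lies on its side on the dock bed with its steel eye on top, and slide it home into the corner of the two stops. Then swing the steel hold-down over and press its snap hook onto the eye until the sprung gate has snapped shut under the eye's bar. Do not lean hard on the case, dock or hold-down (no more than about 40 N), leave the other things where they are, and let go.

Things in the scene. Friction and masses are not known exactly. Their poses are not given: they have to be found in the camera images.
- dock: Grey fixed dock. Origin: on the table at the fence edge. x points from the fence edge over the bed to the hold-down's hinge, z up. Bed: plate 15 mm high, x 0 to 170, y -60 to 120 mm; its edge at x = 0 is the fence. End stop: wall, face at x = 170 mm, 50 mm high. Side stop: wall 35 mm high, face at y = -58.5 mm, x -90 to 180 mm; the +y side is open.
- hinge (a point): Hold-down's hinge axis (along dock y), at dock x = 195, y = 0, z = 153 mm, behind the end stop, on a steel bracket (dock x 182 to 208, y -20 to 20 mm, 166 mm high). Axes as the dock's.
- case: Loose white plastic case, 90 (x) x 115 (y) x 160 mm (z), 0.3 to 0.65 kg, too wide to grasp, 3 to 10 N to slide. Origin: centre of its foot. It starts standing at the fence, its +x face 2 to 20 mm from the edge, its -x face, with the eye, away from the dock. Lying, its z is along dock x and its top 105 mm over the table. Home (at both stops): origin at dock x = 10, y = -1, z = 60 mm.
- case_eye (a point): Middle of the bar of the eye, a steel staple on the case's -x face: bar 7 mm thick, 37 mm over all along the case's y, 46 mm out from the face, 60 mm above the foot. Home: dock x = 70, y = -1, z = 151 mm, under the hook. Pushed about 140 mm up on that face the case tips over the fence edge; the eye sweeps over too, so push beside or astride it.
- holddown (a joint): Angle of the hold-down, a steel arm 146 mm long that stays where left (0.2 N m). 0: level, pointing to dock -x; grows as its end is lifted (pi/2 upright); -0.16 to 1.8, starts 1.25 to 1.65. The hook meets the eye at about 0.18, the gate snaps shut at about -0.03 to -0.09, and at about -0.12 the hook rests hard on the bar.
- gate (a joint): Angle of the sprung gate, a 6 mm pin 38 mm long closing the hook's mouth on its underside. 0: shut; grows as it is pressed inward (up to 1.1). It turns on a pivot on the hinge side and springs shut; pressing the hook on the eye takes up to about 10 N at the thumb pad, which drops as the gate snaps.
- hook_throat (a point): Middle of the snap hook's opening, on the hold-down 123 mm from the hinge. Axes: x from the hook towards the hinge, y along the hinge axis, z out of the hold-down's upper side (up when level). The opening reaches 16 mm up to the spine and 15 mm down to the gate; the hook is 10 mm thick in y.
- thumb_pad (a point): Centre of the upper face of the black rubber thumb pad (40 x 26 mm) on the hook's back, 112 mm from the hinge along the hold-down, 31.5 mm above the arm's middle line; axes as hook_throat. Press here.
- dish: Steel instrument dish, 150 x 75 x 30 mm; origin under its centre. Leave alone.
- tube_rack_small: White rack with six capped tubes, 66 x 84 x 105 mm; origin under its centre. Leave alone.
- swab_pot: White ceramic pot, 60 mm wide, 70 mm high; origin under its centre. Leave alone.
- saline: Small jar, 44 mm wide, 90 mm high; origin under its centre. Leave alone.
There are look-alikes about, which are no part of the job. What is shaped like the case but green is not meant.

How it is judged (in metres and radians):
On the way, in this order (a step that is already met when the one before it is completed fails the run):
1. the case lies on its side on the dock bed, its eye on top (angle between case's own z axis and vertical between 1.45 and 1.69 rad and height (world z) of case_eye above 0.143 m and x of case in the frame of dock above -0.06 m and angle between the z axis of case and the x axis of dock, either way round below 0.4 rad), for 0.2 s.
2. the gate is pressed open (value of joint gate above 0.25 rad).
At the end, for the whole second after the job is handed in: The case lies flat (within 0.12 rad) on the dock bed with its eye on top, home against the end stop and side stop within about 12 mm and square to the dock within 0.15 rad, at rest; the eye's bar is inside the snap hook, above the gate, and the gate is shut (below 0.12 rad) (value of joint gate below 0.12 rad and x of case_eye in the frame of hook_throat between -0.015 and 0.03 m and z of case_eye in the frame of hook_throat between -0.016 and 0.022 m and y of case_eye in the frame of hook_throat between -0.014 and 0.014 m and x of case in the frame of dock between -0.002 and 0.018 m and y of case in the frame of dock between -0.012 and 0.011 m and angle between case's own z axis and vertical between 1.45 and 1.69 rad and height (world z) of case_eye between 0.143 and 0.16 m and angle between the z axis of case and the x axis of dock, either way round below 0.15 rad and linear speed of case below 0.02 m/s); the robot touches nothing.
It fails at once if the case, the dock or its hold-down was pressed harder than 50 N (contact force between the fingers and dock above 50 N or contact force between the fingers and case above 50 N).
It fails at once if the dish, small tube rack, pot or jar was shifted more than 30 mm (distance of any of dish, tube_rack_small, swab_pot, saline from where it was at the start of the episode above 0.03 m).
It also fails if it takes over 72 s, if anything falls off the work surface, if the arm or the gripper's body presses on something with over 40 N, if the wrist force passes 120 N, or if a joint passes its speed limit or range.

### The arm

A 6-joint arm with a two-finger parallel gripper is mounted at the origin on the work surface. World frame = base frame: x ahead of the robot, y to its left, z up, the work surface at z = 0. Lengths are in m, angles in degrees, forces in N, time in s.
With the tool pointing down it reaches from about 0.375 to 0.9 m from the base axis. Payload 3.1 kg.
Tool frame: the origin (TCP) lies midway between the tips of the shut fingers; the grasp point (between the pads) lies manip.grip_point_offset behind it (manip.grip_point_offset is the distance from the TCP to the grasp point, in m); z points along the fingers, x is the direction in which the jaws open and shut, and the axes are right-handed (so a half turn about z gives the same grasp; the last joint's range is limited). The gripper opens to 87 mm and grips with 3 to 60 N. Pads are 19 mm wide; open, the fingers measure 117 mm over their backs; the gripper's body (75 mm by 190 mm) begins 51 mm behind the grasp point.
Start: joints at [-83.108, 30.224, 82.088, -0, 67.689, -10.227], TCP at [0.184, -0.597, 0.223] pointing down, gripper open.
Joint ranges: [-176.69, 176.69], [-43.24, 126.21], [12.49, 139.97], [-82, 262], [0, 151.66], [-163.58, 163.58]. Speed limits (degrees/s): [159.86, 159.86, 180, 180, 180, 180].

### API

Orientations are given as [roll, pitch, yaw] about the fixed x, y, z axes, in that order (R = Rz(yaw) Ry(pitch) Rx(roll)).
In Python, from rig import manip gives the robot as it stands. The module is installed in compiled form; this text tells all that it offers.
- The arm moves only by the tool servo_tool, never from a script. Its argument "moves" is text: rows parted by semicolons, each of 7 numbers parted by spaces: the shift along the tool's x, y, z in mm, then the turn, a rotation vector about the tool's x, y, z in units of 5 degrees (1.0 is 5 degrees), then the closure, from 0 (fully open) to 1 (shut). In form: dx dy dz ax ay az fingers; .... A call has exactly 10 rows; each row shifts and turns the pose as measured when the row begins, along the tool's axes as they then stand; what a row does not reach is not made up. A row lasts 1/12 s, in which the tool goes at most 41.7 mm and 7.16 degrees, less where a joint would pass 70% of its speed; a pose out of reach is approached as far as the arm can. A call is refused whole if a number of a shift passes 41.7 or a number of a turn 1, either way. A call with a gripper value outside its range is refused whole. The fingers move at their own pace and stop on an object; "grip_force" is the grip in N (left out, the last holds). Time passes only in rows, so rows that do not move let the fingers close, or fill a call up. It gives the time, the measured TCP pose, the force and the opening at its end, in the units of the state.
- manip.read_state(): the state, without advancing time (a new reading comes with each control period).
- manip.camera(name): name is "scene" or "side" or "wrist"; returns the picture (400x640x3 uint8, red, green, blue); there is no depth.
- manip.calibration(name): a dict with "intrinsics" (3x3 intrinsics, pixels), "extrinsics" (4x4, takes a point from world to camera coordinates); the wrist camera has in their place "mount" (4x4, takes a point from camera to tool coordinates, whose origin is the TCP and whose axes are the tool frame's). Camera axes: x right, y down, z forward; pixel columns grow to the right and rows downward; lengths in m; the calibration is good to about 2 mm. A picture is of the moment at which its call begins: read the wrist's pose just before it. calibration takes no time and is no camera call.
- manip.finish_job(): hands the job in, once; it reports no verdict.
Trained networks look in the newest picture that a camera, given by its name, has taken for a name from the list of things; names that differ only in an ending like _2 or _b are one class to them, and where a whole thing is asked for, a point or a joint stands for the part that bears it (a point fixed in the world has none). Each returns a list of dicts, best first, with "p" (0 to 1); they miss things now and then, are a little off and sometimes report something else, mostly with a low value. They report only what shows in the picture. A call takes as long as a camera call. They do not tell look-alikes from the thing itself.
- manip.find_in(camera, label): "bbox" ([left, top, right, bottom] in pixels, round what is visible of it).
The state is a dict: "clock": time; "joint_positions": joint angles; "joint_velocities": joint speeds; "joint_torque": joint torques, N m; "ee_pos": TCP position; "ee_rot": TCP orientation; "contact_force": force on the tool from outside, world axes, zero at the start; "torque": the same for the moment, N m; "grip_width": opening from 0.0 (shut) to 1.0 (fully open).
Only numpy, scipy, OpenCV 4.12 (cv2) and the standard library are available. Lean on these libraries where they do the work, as an engineer would, in place of code of your own. Each camera call takes 0.05 s, during which the arm holds its last target. There are 200 camera calls.

## Working session

There is one attempt and no reset: what is moved stays moved. The work goes in short steps, Python scripts to look and compute and a tool call to move; the robot and the scene stay as the last step left them, time stands still between calls to the robot, and variables do not carry over. Pictures are saved under pics/ and viewed, about 8 in all and at most 12, crops included, and the job is handed in when it is done.

Besides the shell and the picture viewer there is one more tool, called after ">>>" as name(argument=value, ...) on one line, values as JSON. servo_tool: Moves the arm, as the interface text tells. Its arguments: {"type":"object","properties":{"moves":{"type":"string"},"grip_force":{"type":"number"}},"required":["moves"]}

```bash
mkdir -p pics
cat > h.py <<'E'
import numpy as np, cv2
from rig import manip
from scipy.spatial.transform import Rotation as R
def save(n,im): cv2.imwrite('pics/'+n,cv2.cvtColor(im,cv2.COLOR_RGB2BGR))
def proj(cam,P):
    c=manip.calibration(cam);P=np.atleast_2d(P);E=c['extrinsics'];q=P@E[:3,:3].T+E[:3,3];u=q@np.array(c['intrinsics']).T
    return u[:,:2]/u[:,2:]
def ray(cam,uv):
    c=manip.calibration(cam);E=np.array(c['extrinsics']);d=np.linalg.inv(c['intrinsics'])@np.array([uv[0],uv[1],1.]);Rm=E[:3,:3]
    return -Rm.T@E[:3,3],Rm.T@d
def onz(cam,uv,z):
    o,d=ray(cam,uv);return o+d*(z-o[2])/d[2]
E
python3 - <<'E'
from h import *
s=manip.read_state();print(s)
a=manip.camera('scene');b=manip.camera('side')
save('a.png',a);save('b.png',b)
for c in ['scene','side']:
  k=manip.calibration(c);print(c,np.round(k['intrinsics'],1).tolist(),np.round(k['extrinsics'],3).tolist())
  for l in ['dock','case','case_eye','holddown','thumb_pad','hook_throat','dish','tube_rack_small','swab_pot','saline']:
    print(c,l,[(np.round(r['bbox']).tolist(),round(r['p'],2)) for r in manip.find_in(c,l)[:3]])
E
```

```text
{'clock': 0.0, 'joint_positions': array([-8.31075064e+01,  3.02810615e+01,  8.21555308e+01, -1.59290206e-03,
        6.76898377e+01, -1.02280125e+01]), 'joint_velocities': array([-0.00909241,  0.04694192, -0.00395549,  0.08918173,  0.06028122,
       -0.05288204]), 'joint_torque': array([ 3.62959790e-04, -4.40043640e+01, -1.76593351e+01,  6.32353686e-02,
        5.83069073e-02, -1.73220487e-04]), 'ee_pos': array([ 0.18391283, -0.5965627 ,  0.22155393]), 'ee_rot': array([-1.79978999e+02,  1.24682258e-01, -7.28788647e+01]), 'contact_force': array([ 0.91836163,  0.17754324, -0.92073863]), 'torque': array([-0.03530072, -0.01335142,  0.00522666]), 'grip_width': 0.9968997773818923}
scene [[430.7, 0.0, 315.1], [0.0, 430.7, 205.7], [0.0, 0.0, 1.0]] [[0.009, 1.0, -0.006, -0.002], [0.554, -0.01, -0.833, -0.137], [-0.833, 0.005, -0.554, 1.798], [0.0, 0.0, 0.0, 1.0]]
scene dock [([273.0, 179.0, 373.0, 283.0], 0.6)]
scene case [([250.0, 204.0, 297.0, 269.0], 0.88), ([367.0, 177.0, 405.0, 231.0], 0.78), ([242.0, 172.0, 287.0, 229.0], 0.62)]
scene case_eye [([367.0, 177.0, 407.0, 233.0], 0.93), ([1
[... 765 characters left out ...]
de case [([357.0, 168.0, 403.0, 221.0], 0.9), ([303.0, 138.0, 350.0, 199.0], 0.75), ([445.0, 166.0, 485.0, 212.0], 0.71)]
side case_eye [([301.0, 140.0, 350.0, 202.0], 0.97), ([445.0, 165.0, 485.0, 209.0], 0.93), ([359.0, 168.0, 404.0, 221.0], 0.64)]
side holddown [([252.0, 183.0, 271.0, 218.0], 0.89)]
side thumb_pad [([251.0, 182.0, 272.0, 219.0], 0.68), ([304.0, 142.0, 348.0, 202.0], 0.54)]
side hook_throat []
side dish [([369.0, 84.0, 419.0, 134.0], 0.9), ([329.0, 88.0, 349.0, 114.0], 0.26)]
side tube_rack_small [([194.0, 304.0, 226.0, 337.0], 0.96)]
side swab_pot [([329.0, 89.0, 349.0, 114.0], 0.85), ([250.0, 146.0, 335.0, 252.0], 0.68)]
side saline [([171.0, 240.0, 190.0, 261.0], 0.58)]
```

View pics/a.png

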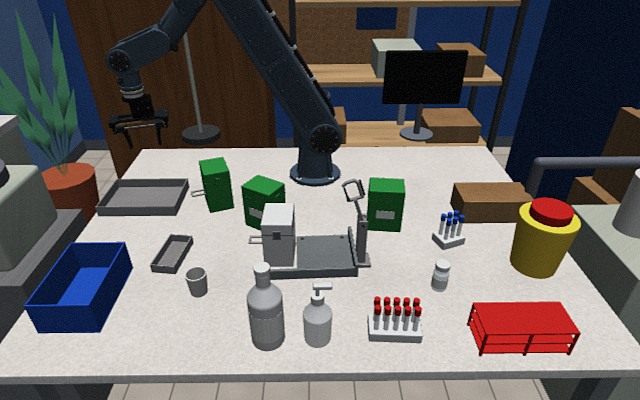

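View pics/b.png

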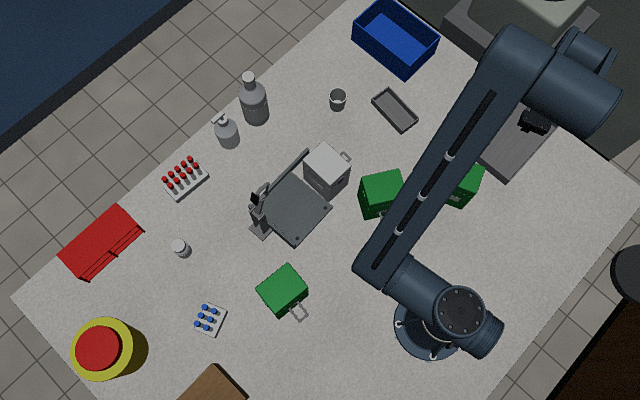

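Candidates for the case are the white box (scene 278,235 / side 327,170) and three green boxes (scene 215,185; 263,203; 386,203), which are look-alikes. By the description it is the white one beside the dock. I'll check that choice in a close crop, which will also give the dock corners.

Run:
```python
from h import *
a=cv2.imread('pics/a.png')[165:290,235:385];b=cv2.imread('pics/b.png')[130:260,235:365]
a=cv2.resize(a,(720,600),interpolation=cv2.INTER_CUBIC);b=cv2.resize(b,(600,600),interpolation=cv2.INTER_CUBIC)
cv2.imwrite('pics/ac.png',a);cv2.imwrite('pics/bc.png',b)
```

```text
(no output)
```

View pics/ac.png

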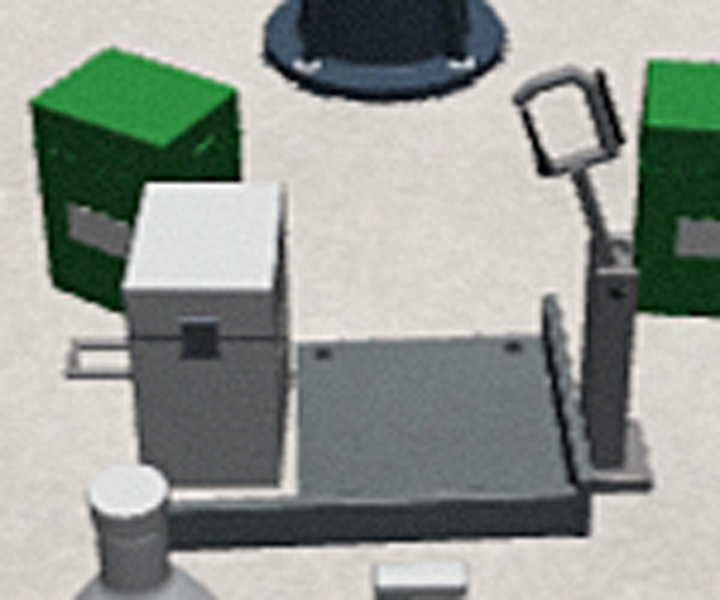

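View pics/bc.png

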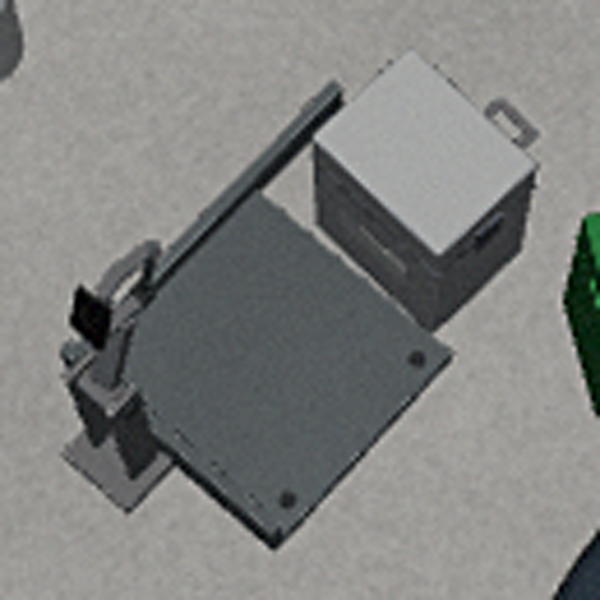

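```bash
cat > fit.py <<'E'
from h import *
from scipy.optimize import least_squares
S=lambda u,v:('scene',235+u/4.8,165+v/4.8)
D=lambda u,v:('side',235+u/4.615,130+v/4.615)
dock=[((0,120,15),D(453,352)),((0,-58.5,15),D(258,190)),((-90,-58.5,35),D(345,97)),((0,120,15),S(298,347)),((170,120,50),S(549,295)),((170,120,15),S(543,338))]
c=[((-45,-57.5,160),D(412,50)),((-45,57.5,160),D(537,165)),((45,57.5,160),D(438,258)),((45,-57.5,160),D(314,142)),
((-45,57.5,160),S(148,185)),((45,57.5,160),S(285,183)),((45,-57.5,160),S(278,290)),((-45,-57.5,160),S(124,290)),((45,-57.5,0),S(278,487)),((45,57.5,0),D(433,332))]
def T(p,P): 
    q=np.array(P)/1000.;a=p[2];return np.array([p[0]+np.cos(a)*q[0]-np.sin(a)*q[1],p[1]+np.sin(a)*q[0]+np.cos(a)*q[1],q[2]])
def res(p,L): return np.concatenate([proj(o[0],T(p,P))[0]-o[1:] for P,o in L])
out=[]
for n,L in [('dock',dock),('case',c)]:
    r=least_squares(res,[.6,0,np.pi/2],args=(L,),loss='soft_l1');out.append(r.x)
    print(n,np.round(r.x,4),'yawdeg',np.degrees(r.x[2]),np.round(r.fun,1).tolist())
d,cc=out
a=d[2];dl=cc[:2]-d[:2];print('case in dock',np.cos(a)*dl[0]+np.sin(a)*dl[1],-np.sin(a)*dl[0]+np.cos(a)*dl[1])
for th in np.arange(1.2,1.7,.05):
    P=lambda l,h:T(d,(195-l*np.cos(th)+h*np.sin(th),0,153+l*np.sin(th)+h*np.cos(th)))
    p=P(112,31.5)
    print(round(th,2),np.round(p,3),np.round((proj('scene',p)[0]-[235,165])*4.8),np.round((proj('side',p)[0]-[235,130])*4.615))
np.save('dock.npy',d);np.save('case.npy',cc)
E
python3 fit.py
```

```text
dock [ 0.5652 -0.0596  1.5871] yawdeg 90.93573918132489 [-1.0, 0.5, -0.3, -0.8, 0.1, -2.3, 0.0, -2.0, -0.4, -0.7, 0.5, -1.1]
case [ 0.5213 -0.1115  1.5458] yawdeg 88.57003723534021 [-0.8, -1.4, 0.3, -0.4, -0.2, 0.1, -1.5, -1.3, -0.7, -1.9, 0.1, -1.4, -0.7, -1.6, -0.2, -1.8, 1.1, -0.3, -0.6, 1.4]
case in dock -0.051212374201421 0.044707953971390955
1.2 [0.562 0.124 0.269] [605. 106.] [ 88. 308.]
1.25 [0.562 0.13  0.269] [615. 106.] [ 80. 315.]
1.3 [0.562 0.136 0.269] [625. 105.] [ 73. 322.]
1.35 [0.562 0.142 0.269] [636. 105.] [ 66. 329.]
1.4 [0.562 0.147 0.269] [646. 106.] [ 58. 337.]
1.45 [0.562 0.153 0.268] [656. 107.] [ 51. 344.]
1.5 [0.562 0.159 0.267] [665. 108.] [ 44. 352.]
1.55 [0.562 0.165 0.266] [675. 110.] [ 37. 360.]
1.6 [0.561 0.17  0.264] [685. 112.] [ 31. 368.]
1.65 [0.561 0.176 0.262] [694. 115.] [ 24. 375.]
```

```bash
cat >> h.py <<'E'
def plan(target,yaw,n,pr=True):
    s=manip.read_state();p=s['ee_pos'];M=R.from_euler('xyz',s['ee_rot'],degrees=True)
    t=R.from_euler('xyz',[180,0,yaw],degrees=True)
    rv=(M.inv()*t).as_rotvec(degrees=True);d=(np.array(target)-p)*1000/n
    print('pos',np.round(p,4),'rot',np.round(s['ee_rot'],1),'F',np.round(s['contact_force'],1),'t',round(s['clock'],2),'j',np.round(s['joint_positions']))
    print('total rotvec(5deg units)',np.round(rv/5,2),'total tool shift',np.round(M.inv().apply(d*n),1))
    for i in range(n):
        Mi=M*R.from_rotvec(rv*i/n,degrees=True)
        if pr: print(*np.round(Mi.inv().apply(d),1),*np.round(rv/5/n,2),end='; ')
    print()
try: D_=np.load('dock.npy');C_=np.load('case.npy')
except Exception: pass
def dw(x,y,z,F=None):
    F=D_ if F is None else F
    a=F[2];x,y,z=x/1e3,y/1e3,z/1e3;return np.array([F[0]+np.cos(a)*x-np.sin(a)*y,F[1]+np.sin(a)*x+np.cos(a)*y,z])
E
python3 - <<'E'
from h import *
print('green',onz('side',(382,182),.16),onz('scene',(263,187),.16),onz('side',(468,180),.16), manip.grip_point_offset)
t=dw(-80,0,200,C_);print(t);plan(t,np.degrees(D_[2])-90,15)
E
```

```text
green [ 0.36551274 -0.17736497  0.16      ] [ 0.37560634 -0.16974682  0.16      ] [ 0.19170604 -0.35280224  0.16      ] 0.0187
[ 0.51929892 -0.19151043  0.2       ]
pos [ 0.184  -0.5973  0.2226] rot [-180.    -0.   -72.9] F [ 0.4  0.1 -0.4] t 1.1 j [-83.  30.  82.   0.  68. -10.]
total rotvec(5deg units) [ -0.    -0.   -14.76] total tool shift [-289.1 -439.9   22.6]
-19.3 -29.3 1.5 -0.0 -0.0 -0.98; -16.7 -30.9 1.5 -0.0 -0.0 -0.98; -14.0 -32.2 1.5 -0.0 -0.0 -0.98; -11.2 -33.3 1.5 -0.0 -0.0 -0.98; -8.3 -34.1 1.5 -0.0 -0.0 -0.98; -5.3 -34.7 1.5 -0.0 -0.0 -0.98; -2.3 -35.0 1.5 -0.0 -0.0 -0.98; 0.7 -35.1 1.5 -0.0 -0.0 -0.98; 3.7 -34.9 1.5 -0.0 -0.0 -0.98; 6.7 -34.4 1.5 -0.0 -0.0 -0.98; 9.6 -33.7 1.5 -0.0 -0.0 -0.98; 12.5 -32.8 1.5 -0.0 -0.0 -0.98; 15.2 -31.6 1.5 -0.0 -0.0 -0.98; 17.9 -30.2 1.5 -0.0 -0.0 -0.98; 20.4 -28.5 1.5 -0.0 -0.0 -0.98;
```

>>> servo_tool(moves="-19 -29 1 0 0 -1 0.3; -17 -31 1 0 0 -1 0.3; -14 -32 1 0 0 -1 0.3; -11 -33 1 0 0 -1 0.3; -8 -34 1 0 0 -1 0.3; -5 -35 1 0 0 -1 0.3; -2 -35 1 0 0 -1 0.3; 1 -35 1 0 0 -1 0.3; 4 -35 1 0 0 -1 0.3; 7 -34 1 0 0 -1 0.3")

```text
clock: 1.93
ee_pos: [0.407, -0.3235, 0.2111]
ee_rot: [179.4, -0.3, -21.3]
contact_force: [0.2, 0.1, -0.1]
grip_width: 0.698
```

Run:
```python
from h import *
plan(dw(-80,0,200,C_),np.degrees(D_[2])-90,9)
```

```text
pos [ 0.407  -0.3235  0.2111] rot [179.4  -0.3 -21.3] F [ 0.2  0.1 -0.1] t 1.93 j [-51.  23.  98.  -0.  58. -29.]
total rotvec(5deg units) [ 0.13 -0.04 -4.46] total tool shift [  56.5 -163.9    9.7]
6.3 -18.2 1.1 0.01 -0.0 -0.5; 7.1 -17.9 1.1 0.01 -0.0 -0.5; 7.8 -17.6 1.1 0.01 -0.0 -0.5; 8.6 -17.2 1.1 0.01 -0.0 -0.5; 9.3 -16.9 1.2 0.01 -0.0 -0.5; 10.0 -16.4 1.2 0.01 -0.0 -0.5; 10.7 -16.0 1.2 0.01 -0.0 -0.5; 11.4 -15.5 1.2 0.01 -0.0 -0.5; 12.1 -15.0 1.2 0.01 -0.0 -0.5;
```

>>> servo_tool(moves="7 -20 1 0 0 -0.5 0.3; 8 -20 1 0 0 -0.5 0.3; 9 -19 1 0 0 -0.5 0.3; 10 -19 1 0 0 -0.5 0.3; 10 -19 1 0 0 -0.5 0.3; 11 -18 1 0 0 -0.5 0.3; 12 -16 1 0 0 -0.5 0.3; 12 -15 1 0 0 -0.5 0.3; 10 -10 1 0 0 -0.5 0.3; 0 0 0 0 0 0 0.3")

```text
clock: 2.77
ee_pos: [0.5351, -0.172, 0.2019]
ee_rot: [179.3, -0.3, 3.0]
contact_force: [-0.4, -0.6, -0.6]
grip_width: 0.7
```

Run:
```python
from h import *
plan(dw(-72,0,142,C_),np.degrees(D_[2])-90,5)
save('w1.png',manip.camera('wrist'))
```

```text
pos [ 0.5351 -0.172   0.2019] rot [179.3  -0.3   3. ] F [-0.4 -0.6 -0.6] t 2.77 j [-29.  27.  93.  -0.  60. -32.]
total rotvec(5deg units) [ 0.14 -0.07  0.42] total tool shift [-16.5  10.   60. ]
-3.3 2.0 12.0 0.03 -0.01 0.08; -3.3 2.0 12.0 0.03 -0.01 0.08; -3.2 2.1 12.0 0.03 -0.01 0.08; -3.2 2.1 12.0 0.03 -0.01 0.08; -3.2 2.2 12.0 0.03 -0.01 0.08;
```

View pics/w1.png

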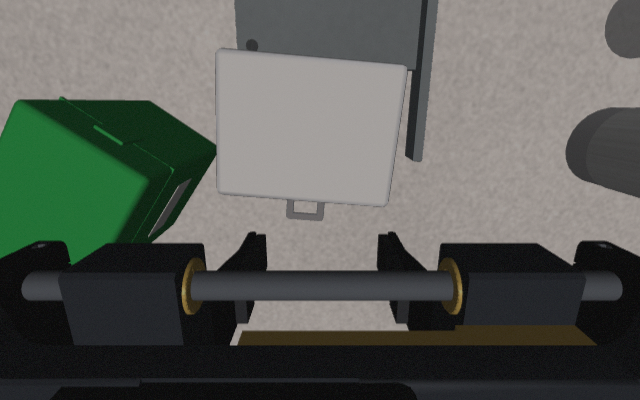

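The wrist view confirms the white case (top centre 312,127), with its eye at (305,208) facing the fingers at (258,250) and (388,250). The green box is off to the left. Next I back off slightly and go down.

>>> servo_tool(moves="-8 5 0 0 0 0.2 0.3; -7 4 5 0 0 0.2 0.3; -3 3 10 0 0 0 0.3; 0 0 12 0 0 0 0.3; 0 0 12 0 0 0 0.3; 0 0 12 0 0 0 0.3; 0 0 9 0 0 0 0.3; 0 0 4 0 0 0 0.3; 0 0 0 0 0 0 0.3; 0 0 0 0 0 0 0.3")

```text
clock: 3.65
ee_pos: [0.5048, -0.1972, 0.1353]
ee_rot: [179.1, -0.0, -0.6]
contact_force: [-0.4, 1.0, 0.4]
grip_width: 0.697
```

Run:
```python
from h import *
plan(dw(-72,0,142,C_),np.degrees(D_[2])-90,1)
plan(dw(+40,0,142,C_),np.degrees(D_[2])-90,1)
```

```text
pos [ 0.5048 -0.1972  0.1353] rot [179.1  -0.   -0.6] F [-0.4  1.   0.4] t 3.65 j [-33.  31.  99.  -1.  50. -32.]
total rotvec(5deg units) [ 0.17 -0.01 -0.32] total tool shift [ 14.5 -13.8  -6.9]
14.5 -13.8 -6.9 0.17 -0.01 -0.32; 
pos [ 0.5048 -0.1972  0.1353] rot [179.1  -0.   -0.6] F [-0.4  1.   0.4] t 3.65 j [-33.  31.  99.  -1.  50. -32.]
total rotvec(5deg units) [ 0.17 -0.01 -0.32] total tool shift [  16.  -125.8   -8.6]
16.0 -125.8 -8.6 0.17 -0.01 -0.32;
```

>>> servo_tool(moves="7 -6 -3 0 0 0 0.3; 6 -8 -3 0 0 -0.2 0.3; 1 -8 -1 0 0 0 0.3; 0 -8 0 0 0 0 0.3; 0 -8 0 0 0 0 0.3; 0 -9 0 0 0 0 0.3; 0 -9 0 0 0 0 0.3; 0 -9 0 0 0 0 0.3; 0 -9 0 0 0 0 0.3; 0 -9 0 0 0 0 0.3")

```text
clock: 4.48
ee_pos: [0.5243, -0.1093, 0.1464]
ee_rot: [178.7, -0.7, 0.5]
contact_force: [-0.1, -0.7, 0.9]
grip_width: 0.703
```

>>> servo_tool(moves="0 -7 0 0 0 0 0.3; 0 -7 0 0 0 0 0.3; 0 -7 0 0 0 0 0.3; 0 -6 0 0 0 0 0.3; 0 -4 0 0 0 0 0.3; 0 0 0 0 0 0 0.3; 0 0 0 0 0 0 0.3; 0 0 0 0 0 0 0.3; 0 0 0 0 0 0 0.3; 0 0 0 0 0 0 0.3")

```text
clock: 5.32
ee_pos: [0.5205, -0.0704, 0.1432]
ee_rot: [178.9, -0.3, 0.6]
contact_force: [-0.7, 0.4, -0.3]
grip_width: 0.698
```

Run:
```python
from h import *
print(manip.read_state()['contact_force'])
a=manip.camera('scene');b=manip.camera('side')
im=np.hstack([cv2.resize(a[150:300,225:385],(384,360),interpolation=cv2.INTER_CUBIC),cv2.resize(b[120:260,235:385],(386,360),interpolation=cv2.INTER_CUBIC)])
save('c1.png',im)
```

```text
[-0.68865469  0.43137648 -0.32814343]
```

View pics/c1.png

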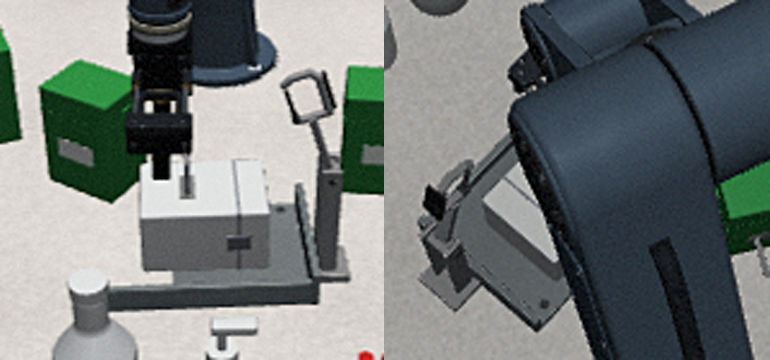

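The case lies on the bed with its eye on top (crop 187,178). I'll locate it from the top face corners at (140,217), (268,212) and (263,162).

Run:
```python
from h import *
for u,v in [(140,217),(268,212),(263,162),(142,168)]:
    w=onz('scene',(225+u/2.4,150+v/2.4),.105);d=w-[D_[0],D_[1],0];a=D_[2]
    print(np.round(w,3),'dock',np.round([np.cos(a)*d[0]+np.sin(a)*d[1],-np.sin(a)*d[0]+np.cos(a)*d[1]],3))
```

```text
[ 0.586 -0.095  0.105] dock [-0.036 -0.02 ]
[0.579 0.06  0.105] dock [ 0.119 -0.016]
[0.473 0.059 0.105] dock [0.12 0.09]
[ 0.484 -0.098  0.105] dock [-0.037  0.082]
```

>>> servo_tool(moves="0 0 -10 0 0 0 0.3; 0 0 -15 0 0 0 0.3; 0 3 -15 0 0 0 0.3; 0 10 -15 0 0 0 0.5; 0 20 -5 0 0 0 0.7; 0 25 0 0 0 0 1; 0 25 0 0 0 0 1; 0 25 0 0 0 0 1; 0 15 0 0 0 0 1; 0 0 0 0 0 0 1")

```text
clock: 6.25
ee_pos: [0.5222, -0.1982, 0.216]
ee_rot: [178.7, -0.5, 0.7]
contact_force: [0.7, 0.6, 0.6]
grip_width: 0.258
```

Run:
```python
from h import *
for u,v in [(237,95),(112,48),(33,102),(162,147)]: print(np.round(onz('scene',(235+u/4.8,165+v/4.8),.16),3))
plan(dw(-70,36,75),np.degrees(D_[2])-90,1)
```

```text
[ 0.363 -0.101  0.16 ]
[ 0.296 -0.193  0.16 ]
[ 0.37  -0.239  0.16 ]
[ 0.428 -0.147  0.16 ]
pos [ 0.5222 -0.1982  0.216 ] rot [178.7  -0.5   0.7] F [0.7 0.6 0.6] t 6.25 j [-32.  25.  93.  -1.  61. -32.]
total rotvec(5deg units) [ 0.26 -0.11 -0.05] total tool shift [  7.5 -71.1 139.5]
7.5 -71.1 139.5 0.26 -0.11 -0.05;
```

Run:
```python
from h import *
plan(dw(47,128,215),np.degrees(D_[2]),20)
```

```text
pos [ 0.5222 -0.1982  0.216 ] rot [178.7  -0.5   0.7] F [0.7 0.6 0.6] t 6.25 j [-32.  25.  93.  -1.  61. -32.]
total rotvec(5deg units) [  0.29   0.12 -18.05] total tool shift [ -83.6 -184.5   -3.9]
-4.2 -9.2 -0.2 0.01 0.01 -0.9; -3.4 -9.5 -0.2 0.01 0.01 -0.9; -2.7 -9.8 -0.2 0.01 0.01 -0.9; -1.9 -9.9 -0.2 0.01 0.01 -0.9; -1.1 -10.1 -0.2 0.01 0.01 -0.9; -0.3 -10.1 -0.1 0.01 0.01 -0.9; 0.5 -10.1 -0.1 0.01 0.01 -0.9; 1.3 -10.0 -0.1 0.01 0.01 -0.9; 2.1 -9.9 -0.1 0.01 0.01 -0.9; 2.8 -9.7 -0.1 0.01 0.01 -0.9; 3.6 -9.5 -0.1 0.01 0.01 -0.9; 4.3 -9.2 -0.1 0.01 0.01 -0.9; 5.0 -8.8 -0.0 0.01 0.01 -0.9; 5.7 -8.4 -0.0 0.01 0.01 -0.9; 6.3 -7.9 -0.0 0.01 0.01 -0.9; 6.9 -7.4 -0.0 0.01 0.01 -0.9; 7.5 -6.8 0.0 0.01 0.01 -0.9; 8.0 -6.2 0.0 0.01 0.01 -0.9; 8.5 -5.5 0.0 0.01 0.01 -0.9; 8.9 -4.9 0.0 0.01 0.01 -0.9;
```

>>> servo_tool(moves="-4 -9 0 0 0 -1 1; -3 -10 0 0 0 -1 1; -3 -10 0 0 0 -1 1; -2 -10 0 0 0 -1 1; -1 -10 0 0 0 -1 1; 0 -10 0 0 0 -1 1; 1 -10 0 0 0 -1 1; 2 -10 0 0 0 -1 1; 3 -10 0 0 0 -1 1; 3 -10 0 0 0 -0.9 1")

```text
clock: 7.08
ee_pos: [0.4743, -0.0986, 0.2184]
ee_rot: [178.7, 0.4, 52.2]
contact_force: [-1.1, 1.3, 0.4]
grip_width: 0.006
```

Run:
```python
from h import *
plan(dw(47,128,215),np.degrees(D_[2]),9)
```

```text
pos [ 0.4743 -0.0986  0.2184] rot [178.7   0.4  52.2] F [-1.1  1.3  0.4] t 7.08 j [-25.  19. 103.  -1.  57. -76.]
total rotvec(5deg units) [ 0.22  0.17 -7.74] total tool shift [ 43.2 -81.4   1.2]
4.8 -9.0 0.1 0.02 0.02 -0.86; 5.5 -8.7 0.2 0.02 0.02 -0.86; 6.1 -8.2 0.2 0.02 0.02 -0.86; 6.7 -7.7 0.2 0.02 0.02 -0.86; 7.3 -7.2 0.2 0.02 0.02 -0.86; 7.8 -6.7 0.3 0.02 0.02 -0.86; 8.3 -6.0 0.3 0.02 0.02 -0.86; 8.7 -5.4 0.3 0.02 0.02 -0.86; 9.1 -4.7 0.4 0.02 0.02 -0.86;
```

>>> servo_tool(moves="5 -9 0 0 0 -0.9 1; 5 -9 0 0 0 -0.9 1; 6 -8 0 0 0 -0.9 1; 7 -8 0 0 0 -0.9 1; 7 -7 0 0 0 -0.8 1; 8 -7 0 0.1 0.1 -0.8 1; 8 -6 0 0.1 0.1 -0.8 1; 8 -5 0 0 0 -0.8 1; 8 -4 0 0 0 -0.5 1; 0 0 0 0 0 0 1")

```text
clock: 7.92
ee_pos: [0.4265, -0.002, 0.2214]
ee_rot: [-179.8, -0.4, 91.1]
contact_force: [-0.1, 0.5, 0.2]
grip_width: 0.004
```

Run:
```python
from h import *
plan(dw(47,128,65),np.degrees(D_[2]),1)
```

```text
pos [ 0.4265 -0.002   0.2214] rot [-179.8   -0.4   91.1] F [-0.1  0.5  0.2] t 7.92 j [ -16.   15.  109.    0.   56. -107.]
total rotvec(5deg units) [-0.03 -0.09  0.02] total tool shift [-14.   10.2 156.3]
-14.0 10.2 156.3 -0.03 -0.09 0.02;
```

>>> servo_tool(moves="-7 5 10 0 0 0 1; -5 4 16 0 0 0 1; -3 0 20 0 0 0 1; 0 0 22 0 0 0 1; 0 0 22 0 0 0 1; 0 0 22 0 0 0 1; 0 0 18 0 0 0 1; 0 0 12 0 0 0 1; 0 0 5 0 0 0 1; 0 0 0 0 0 0 1")

```text
clock: 8.75
ee_pos: [0.4454, -0.0224, 0.0665]
ee_rot: [179.3, -0.1, 90.4]
contact_force: [-1.4, -0.2, -0.4]
grip_width: 0.005
```

Run:
```python
from h import *
plan(dw(47,66,65),np.degrees(D_[2]),1)
```

```text
pos [ 0.4454 -0.0224  0.0665] rot [ 1.793e+02 -1.000e-01  9.040e+01] F [-1.4 -0.2 -0.4] t 8.75 j [ -18.   33.  115.    1.   31. -108.]
total rotvec(5deg units) [ 0.13 -0.02 -0.1 ] total tool shift [ 8.3 53.1  2.2]
8.3 53.1 2.2 0.13 -0.02 -0.1;
```

>>> servo_tool(moves="1 6 0 0 0 0 1; 1 6 0 0 0 0 1; 1 6 0 0 0 0 1; 0 6 0 0 0 0 1; 0 5 0 0 0 0 1; 0 5 0 0 0 0 1; 0 5 0 0 0 0 1; 0 4 0 0 0 0 1; 0 3 0 0 0 0 1; 0 2 0 0 0 0 1")

```text
clock: 9.58
ee_pos: [0.4964, -0.0187, 0.0692]
ee_rot: [179.6, -0.1, 90.5]
contact_force: [-5.7, -2.6, 0.6]
grip_width: 0.006
```

>>> servo_tool(moves="0 2 0 0 0 0 1; 0 2 0 0 0 0 1; 0 2 0 0 0 0 1; 0 2 0 0 0 0 1; 0 2 0 0 0 0 1; 0 2 0 0 0 0 1; 0 2 0 0 0 0 1; 0 2 0 0 0 0 1; 0 2 0 0 0 0 1; 0 2 0 0 0 0 1")

```text
clock: 10.42
ee_pos: [0.4935, -0.0185, 0.0669]
ee_rot: [-177.5, -0.3, 90.9]
contact_force: [-5.5, -2.4, 2.4]
grip_width: 0.005
```

>>> servo_tool(moves="0 5 0 -0.2 0 0 1; 0 6 0 -0.2 0 0 1; 0 6 0 0 0 0 1; 0 6 0 0 0 0 1; 0 6 0 0 0 0 1; 0 6 0 0 0 0 1; 0 6 0 0 0 0 1; 0 6 0 0 0 0 1; 0 6 0 0 0 0 1; 0 6 0 0 0 0 1")

```text
clock: 11.25
ee_pos: [0.4898, -0.017, 0.0657]
ee_rot: [-171.8, -0.8, 91.6]
contact_force: [-13.6, -4.3, 12.9]
grip_width: 0.004
```

>>> servo_tool(moves="0 -5 0 0 0 0 1; 0 -8 0 -0.5 0 0 1; 0 -15 -10 -0.5 0 0 1; 0 -15 -20 -0.4 0 0 1; 0 -10 -30 0 0 0 1; 0 -5 -30 0 0 0 1; 0 0 -30 0 0 0 1; 0 0 -25 0 0 0 1; 0 0 -10 0 0 0 1; 0 0 0 0 0 0 1")

```text
clock: 12.08
ee_pos: [0.4398, -0.0226, 0.2335]
ee_rot: [179.6, -0.5, 91.4]
contact_force: [0.6, -0.1, -0.5]
grip_width: 0.004
```

Run:
```python
from h import *
plan(dw(-75,5,215),np.degrees(D_[2])-90,20)
a=manip.camera('scene')
im=cv2.resize(a[175:285,235:375],(770,600),interpolation=cv2.INTER_CUBIC)
save('c2.png',im)
```

```text
pos [ 0.4398 -0.0226  0.2335] rot [179.6  -0.5  91.4] F [ 0.6 -0.1 -0.5] t 12.08 j [ -18.   15.  107.    1.   58. -110.]
total rotvec(5deg units) [-1.000e-02 -1.400e-01  1.809e+01] total tool shift [-115.1  118.7   18.4]
-5.8 5.9 0.9 -0.0 -0.01 0.9; -5.3 6.4 0.9 -0.0 -0.01 0.9; -4.7 6.8 0.9 -0.0 -0.01 0.9; -4.2 7.1 0.9 -0.0 -0.01 0.9; -3.6 7.4 0.9 -0.0 -0.01 0.9; -3.0 7.7 0.9 -0.0 -0.01 0.9; -2.4 7.9 0.9 -0.0 -0.01 0.9; -1.8 8.1 0.9 -0.0 -0.01 0.9; -1.1 8.2 0.9 -0.0 -0.01 0.9; -0.5 8.3 0.9 -0.0 -0.01 0.9; 0.2 8.3 0.9 -0.0 -0.01 0.9; 0.8 8.2 0.9 -0.0 -0.01 0.9; 1.5 8.1 0.9 -0.0 -0.01 0.9; 2.1 8.0 0.9 -0.0 -0.01 0.9; 2.7 7.8 0.9 -0.0 -0.01 0.9; 3.3 7.6 0.9 -0.0 -0.01 0.9; 3.9 7.3 0.9 -0.0 -0.01 0.9; 4.5 6.9 0.9 -0.0 -0.01 0.9; 5.0 6.6 0.9 -0.0 -0.01 0.9; 5.5 6.2 0.9 -0.0 -0.01 0.9;
```

View pics/c2.png

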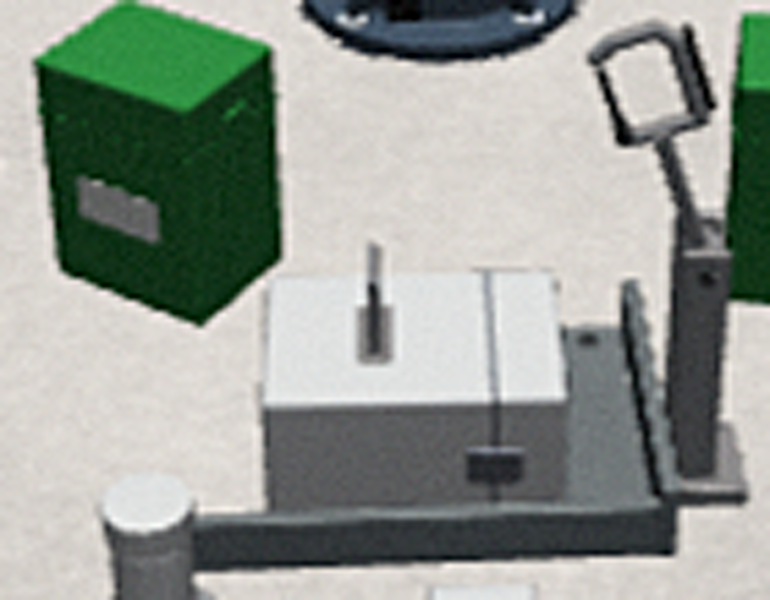

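The case is square along the side stop; a gap of roughly 50 mm to the end stop remains. Next I go round behind the foot face.

>>> servo_tool(moves="-6 6 0 0 0 1 1; -5 6 0 0 0 1 1; -5 7 0 0 0 1 1; -4 7 0 0 0 1 1; -4 7 0 0 0 1 1; -3 8 0 0 0 1 1; -2 8 0 0 0 1 1; -2 8 0 0 0 1 1; -1 8 0 0 0 1 1; 0 8 0 0 0 1 1")

```text
clock: 12.97
ee_pos: [0.4961, -0.0808, 0.2202]
ee_rot: [-179.2, -0.4, 39.0]
contact_force: [0.6, -0.4, 0.0]
grip_width: 0.007
```

Run:
```python
from h import *
plan(dw(-80,2,215),np.degrees(D_[2])-90,9)
```

```text
pos [ 0.4961 -0.0808  0.2202] rot [-179.2   -0.4   39. ] F [ 0.6 -0.4  0. ] t 12.97 j [-22.  21.  99.   1.  60. -62.]
total rotvec(5deg units) [-0.19 -0.02  7.61] total tool shift [16.1 88.8  4. ]
1.8 9.9 0.4 -0.02 -0.0 0.85; 2.5 9.7 0.5 -0.02 -0.0 0.85; 3.2 9.5 0.5 -0.02 -0.0 0.85; 3.9 9.2 0.5 -0.02 -0.0 0.85; 4.6 8.9 0.5 -0.02 -0.0 0.85; 5.2 8.5 0.5 -0.02 -0.0 0.85; 5.8 8.1 0.5 -0.02 -0.0 0.85; 6.4 7.7 0.6 -0.02 -0.0 0.85; 7.0 7.2 0.6 -0.02 -0.0 0.85;
```

>>> servo_tool(moves="2 10 0 0 0 0.9 1; 3 10 0 0 0 0.9 1; 3 10 0 0 0 0.9 1; 4 10 0 0 0 0.9 1; 5 9 0 -0.1 0 0.9 1; 5 8 0 -0.1 0 0.8 1; 6 8 0 0 0 0.8 1; 6 8 0 0 0 0.7 1; 5 5 0 0 0 0.4 1; 0 0 0 0 0 0 1")

```text
clock: 13.8
ee_pos: [0.5626, -0.1424, 0.1998]
ee_rot: [-179.5, 0.9, 0.8]
contact_force: [0.3, 0.1, -1.2]
grip_width: 0.003
```

Run:
```python
from h import *
plan(dw(-75,-3,70),np.degrees(D_[2])-90,1)
```

```text
pos [ 0.5626 -0.1424  0.1998] rot [-179.5    0.9    0.8] F [ 0.3  0.1 -1.2] t 13.8 j [-25.  29.  89.   0.  63. -26.]
total rotvec(5deg units) [-0.09  0.18 -0.02] total tool shift [  8.9  -6.8 129.8]
8.9 -6.8 129.8 -0.09 0.18 -0.02;
```

>>> servo_tool(moves="2 0 10 0 0.1 0 1; 2 0 16 0 0.1 0 1; 2 0 18 0 0 0 1; 2 0 18 0 0 0 1; 0 0 18 0 0 0 1; 0 0 18 0 0 0 1; 0 0 15 0 0 0 1; 0 0 9 0 0 0 1; 0 0 3 0 0 0 1; 0 0 0 0 0 0 1")

```text
clock: 14.63
ee_pos: [0.5657, -0.137, 0.0588]
ee_rot: [-179.1, 0.4, 1.3]
contact_force: [-0.3, -1.1, -0.0]
grip_width: 0.006
```

Run:
```python
from h import *
plan(dw(0,-3,70),np.degrees(D_[2])-90,1)
```

```text
pos [ 0.5657 -0.137   0.0588] rot [-179.1    0.4    1.3] F [-0.3 -1.1 -0. ] t 14.63 j [-25.  40.  95.   1.  45. -27.]
total rotvec(5deg units) [-0.17  0.08  0.08] total tool shift [  4.2 -77.6 -10.1]
4.2 -77.6 -10.1 -0.17 0.08 0.08;
```

>>> servo_tool(moves="1 -6 -3 0 0 0 1; 1 -8 -2 0 0 0 1; 1 -8 0 0 0 0 1; 0 -8 0 0 0 0 1; 0 -8 0 0 0 0 1; 0 -7 0 0 0 0 1; 0 -7 0 0 0 0 1; 0 -7 0 0 0 0 1; 0 -7 0 0 0 0 1; 0 -6 0 0 0 0 1")

```text
clock: 15.47
ee_pos: [0.5711, -0.061, 0.0697]
ee_rot: [-179.6, -0.2, 1.5]
contact_force: [4.7, -18.0, 1.4]
grip_width: 0.003
```

>>> servo_tool(moves="0 5 0 0 0 0 1; 0 10 -5 0 0 0 1; 0 15 -15 0 0 0 1; 0 15 -25 0 0 0 1; 0 10 -30 0 0 0 1; 0 0 -35 0 0 0 1; 0 0 -35 0 0 0 1; 0 0 -35 0 0 0 1; 0 0 -30 0 0 0 1; 0 0 -10 0 0 0 1")

```text
clock: 16.3
ee_pos: [0.568, -0.1197, 0.2966]
ee_rot: [-178.8, 0.6, 1.2]
contact_force: [0.1, -0.7, 0.0]
grip_width: 0.005
```

Run:
```python
from h import *
s=manip.read_state();w=manip.camera('wrist');a=manip.camera('scene')
im=np.hstack([cv2.resize(a[170:290,240:380],(420,360),interpolation=cv2.INTER_CUBIC),cv2.resize(w[:,100:540],(396,360))])
print(s['ee_pos'],s['ee_rot'])
save('c3.png',im[:,:800])
print(proj('scene',dw(70,-1,151)),(proj('scene',dw(70,-1,151))-[240,170])*3)
for P in [(10,56.5,105),(10,-58.5,105),(170,-58.5,105),(170,56.5,105)]: print((proj('scene',dw(*P))-[240,170])*3)
m=manip.calibration('wrist');print(np.round(m['mount'],4),np.round(m['intrinsics'],1))
```

```text
[ 0.56800742 -0.11969226  0.2966018 ] [-178.79230003    0.59256026    1.24252588]
[[319.62261763 222.99246149]] [[238.86785288 158.97738447]]
[[178.05821783 163.60974753]]
[[177.47962282 235.38419869]]
[[346.46955041 231.90295112]]
[[334.78497515 160.54009565]]
[[ 1.000e+00 -3.000e-04 -3.000e-04 -4.000e-04]
 [ 4.000e-04  9.605e-01  2.783e-01 -7.690e-02]
 [ 2.000e-04 -2.783e-01  9.605e-01 -1.626e-01]
 [ 0.000e+00  0.000e+00  0.000e+00  1.000e+00]] [[322.4   0.  321.6]
 [  0.  322.4 198.8]
 [  0.    0.    1. ]]
```

View pics/c3.png

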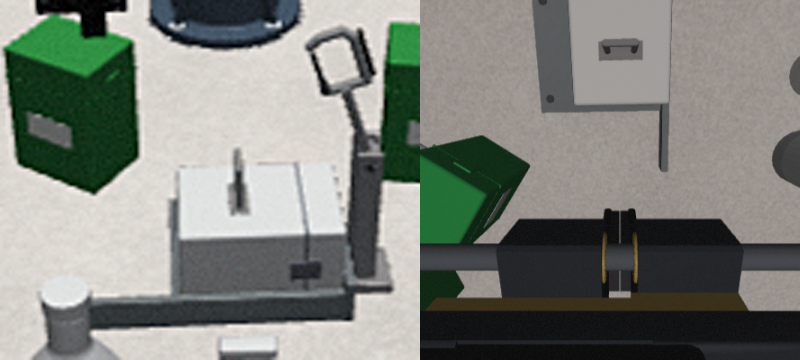

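Case is home: the top corners agree with the home prediction to about 1 px. Now I go over to the back of the hold-down.

>>> servo_tool(moves="0 0 -20 0 0 0 1; 0 -5 -25 0 0 0 1; 0 -25 -25 0 0 0 1; 0 -35 -10 0 0 0 1; 0 -35 0 0 0 0 1; 0 -35 0 0 0 0 1; 0 -35 0 0 0 0 1; 0 -35 0 0 0 0 1; 0 -30 0 0 0 0 1; 0 -20 0 0 0 0 1")

```text
clock: 17.23
ee_pos: [0.5562, 0.1386, 0.3678]
ee_rot: [-178.0, 2.7, 0.3]
contact_force: [-0.6, -0.5, 0.2]
grip_width: 0.004
```

Run:
```python
from h import *
plan(dw(222,0,360),np.degrees(D_[2])-90,1)
for th in np.arange(1.22,-.13,-.06):
    x,z=195-112*np.cos(th)+31.5*np.sin(th)+9.5*np.sin(th),153+112*np.sin(th)+31.5*np.cos(th)
    print(round(th,2),np.round(dw(x,0,z)*1000))
```

```text
pos [0.5562 0.1386 0.3678] rot [-178.     2.7    0.3] F [-0.6 -0.5  0.2] t 17.23 j [ 2. 20. 77.  2. 86.  1.]
total rotvec(5deg units) [-0.41  0.54 -0.13] total tool shift [  5.8 -23.5   8.4]
5.8 -23.5 8.4 -0.41 0.54 -0.13; 
1.22 [562. 135. 269.]
1.16 [562. 128. 268.]
1.1 [562. 121. 267.]
1.04 [562. 114. 266.]
0.98 [562. 107. 264.]
0.92 [563. 100. 261.]
0.86 [563.  93. 258.]
0.8 [563.  87. 255.]
0.74 [563.  80. 252.]
0.68 [563.  74. 248.]
0.62 [563.  68. 244.]
0.56 [563.  62. 239.]
0.5 [563.  57. 234.]
0.44 [563.  52. 229.]
0.38 [563.  47. 224.]
0.32 [564.  42. 218.]
0.26 [564.  38. 212.]
0.2 [564.  34. 206.]
0.14 [564.  30. 200.]
0.08 [564.  27. 193.]
0.02 [564.  24. 187.]
-0.04 [564.  22. 180.]
-0.1 [564.  20. 173.]
```

>>> servo_tool(moves="3 -10 0 -0.2 0.3 0 1; 3 -9 4 -0.2 0.2 0 1; 0 -6 10 0 0 0 1; 0 0 15 0 0 0 1; 0 0 18 0 0 0 1; 0 0 18 0 0 0 1; 0 0 15 0 0 0 1; 0 0 12 0 0 0 1; 0 0 6 0 0 0 1; 0 0 0 0 0 0 1")

```text
clock: 18.07
ee_pos: [0.5473, 0.1688, 0.2451]
ee_rot: [-179.8, 2.5, 0.6]
contact_force: [0.4, 0.4, -0.4]
grip_width: 0.006
```

>>> servo_tool(moves="7 0 -7 0 0.3 0 1; 6 1 -6 0 0.2 0 1; 3 3 -3 0 0 0 1; 0 6 0 0 0 0 1; 0 7 0 0 0 0 1; 0 7 0 0 0 0 1; 0 7 0 0 0 0 1; 0 7 1 0 0 0 1; 0 7 1 0 0 0 1; 0 7 1 0 0 0 1")

```text
clock: 18.9
ee_pos: [0.5677, 0.1129, 0.2618]
ee_rot: [-179.5, -0.6, 0.5]
contact_force: [0.1, 1.6, 0.2]
grip_width: -0.004
```

>>> servo_tool(moves="-1 7 1 0 0 0 1; -1 7 2 0 0 0 1; -1 7 2 0 0 0 1; -1 7 3 0 0 0 1; 0 7 3 0 0 0 1; 0 7 3 0 0 0 1; 0 7 4 0 0 0 1; 0 6 4 0 0 0 1; 0 6 5 0 0 0 1; 0 5 5 0 0 0 1")

```text
clock: 19.73
ee_pos: [0.564, 0.0386, 0.2262]
ee_rot: [-179.6, -0.6, 0.5]
contact_force: [0.4, 0.3, 0.9]
grip_width: 0.004
```

Run:
```python
from h import *
a=manip.camera('scene')
save('c4.png',cv2.resize(a[165:285,260:380],(600,600),interpolation=cv2.INTER_CUBIC))
for th in (.6,.5,.4,.3,.2):
  P=lambda l,h:(proj('scene',dw(195-l*np.cos(th)+h*np.sin(th),0,153+l*np.sin(th)+h*np.cos(th)))[0]-[260,165])*5
  print(th,'pad',P(112,31.5),'tip',P(146,0))
```

```text
0.6 pad [388.74326521 153.93081053] tip [306.18283349 165.77546291]
0.5 pad [373.10737985 166.19906724] tip [292.50845595 184.755476  ]
0.4 pad [359.04285793 179.57322798] tip [281.26511037 204.51587935]
0.3 pad [346.68658565 193.89303308] tip [272.53182222 224.82911915]
0.2 pad [336.15175354 208.99058931] tip [266.35563122 245.46906937]
```

View pics/c4.png

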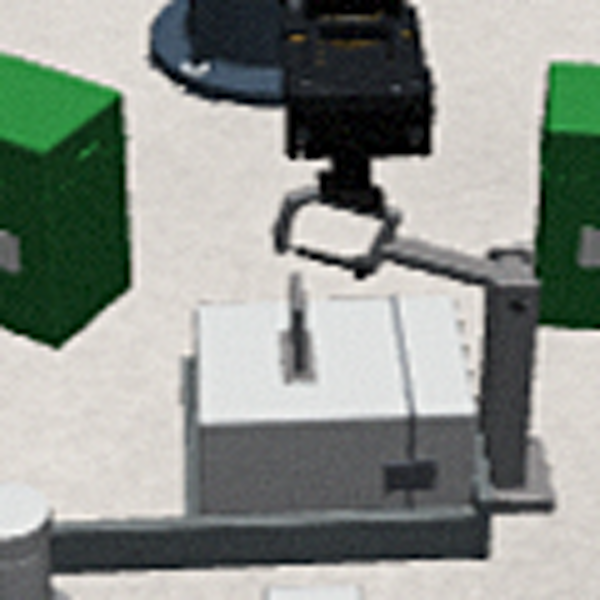

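Hold-down at about 0.37 rad, finger on the pad at (350,185), hook heading for the eye at (297,290). Next I press down along the arc.

>>> servo_tool(moves="0 2 5 0 0 0 1; 0 2 5 0 0 0 1; 0 1 5 0 0 0 1; 0 1 5 0 0 0 1; 0 1 5 0 0 0 1; 0 1 5 0 0 0 1; 0 0 5 0 0 0 1; 0 0 5 0 0 0 1; 0 0 5 0 0 0 1; 0 0 5 0 0 0 1")

```text
clock: 20.62
ee_pos: [0.5651, 0.0216, 0.1783]
ee_rot: [179.4, -0.7, 0.8]
contact_force: [0.1, 0.0, 0.8]
grip_width: 0.004
```

>>> servo_tool(moves="0 0 3 0 0 0 1; 0 0 3 0 0 0 1; 0 0 3 0 0 0 1; 0 0 3 0 0 0 1; 0 0 3 0 0 0 1; 0 0 0 0 0 0 1; 0 0 0 0 0 0 1; 0 0 0 0 0 0 1; 0 0 0 0 0 0 1; 0 0 0 0 0 0 1")

```text
clock: 21.45
ee_pos: [0.5657, 0.0222, 0.1723]
ee_rot: [179.3, -0.9, 1.0]
contact_force: [-1.1, 0.7, 6.7]
grip_width: 0.005
```

Run:
```python
from h import *
a=manip.camera('scene')
save('c5.png',cv2.resize(a[165:285,260:380],(600,600),interpolation=cv2.INTER_CUBIC))
for th in (.2,.1,0,-.1):
  P=lambda l,h:(proj('scene',dw(195-l*np.cos(th)+h*np.sin(th),0,153+l*np.sin(th)+h*np.cos(th)))[0]-[260,165])*5
  print(th,'pad',P(112,31.5),'tip',P(146,0))
```

```text
0.2 pad [336.15175354 208.99058931] tip [266.35563122 245.46906937]
0.1 pad [327.52730028 224.69306758] tip [262.75300482 266.2140476 ]
0 pad [320.87784571 240.82529385] tip [261.71168544 286.84942606]
-0.1 pad [316.24406467 257.21217533] tip [263.19285687 307.16981827]
```

View pics/c5.png

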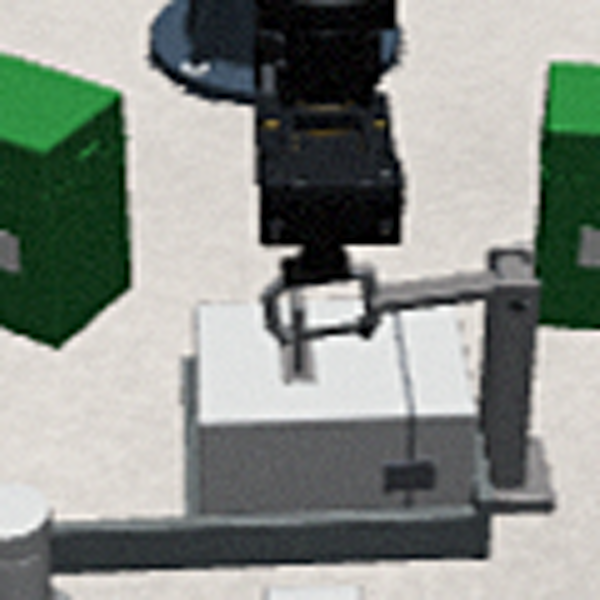

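The hook is over the eye (298,310), and the gate line (283,340)-(355,330) runs below it, at about -0.08 rad. I'll press a bit firmer to be sure it snapped, then release and check.

>>> servo_tool(moves="0 0 4 0 0 0 1; 0 0 4 0 0 0 1; 0 0 5 0 0 0 1; 0 0 5 0 0 0 1; 0 0 5 0 0 0 1; 0 0 5 0 0 0 1; 0 0 5 0 0 0 1; 0 0 5 0 0 0 1; 0 0 5 0 0 0 1; 0 0 5 0 0 0 1")

```text
clock: 22.33
ee_pos: [0.5659, 0.0221, 0.1712]
ee_rot: [178.9, -1.5, 1.4]
contact_force: [-9.9, 0.9, 33.6]
grip_width: 0.005
```

Hard stop at 33 N with no further motion, so the hook rests on the bar. Releasing.

>>> servo_tool(moves="0 0 -5 0 0 0 1; 0 0 -10 0 0 0 1; 0 0 -20 0 0 0 1; 0 0 -30 0 0 0 1; 0 0 -30 0 0 0 1; -20 0 -20 0 0 0 1; -30 0 -10 0 0 0 1; -30 0 0 0 0 0 1; -20 0 0 0 0 0 1; 0 0 0 0 0 0 1")

```text
clock: 23.17
ee_pos: [0.4596, 0.0232, 0.2981]
ee_rot: [179.1, -1.3, 1.4]
contact_force: [-1.0, 0.5, 0.1]
grip_width: 0.006
```

Run:
```python
from h import *
print(manip.read_state()['contact_force'])
a=manip.camera('scene');b=manip.camera('side')
im=np.hstack([cv2.resize(a[200:260,285:355],(490,420),interpolation=cv2.INTER_CUBIC),cv2.resize(b[140:240,245:317],(302,420),interpolation=cv2.INTER_CUBIC)])
save('c6.png',im)
for th in (0,-.05,-.1):
  f=lambda l,h,y=0:(proj('scene',dw(195-l*np.cos(th)+h*np.sin(th),y,153+l*np.sin(th)+h*np.cos(th)))[0]-[285,200])*7
  print(th,'tip',f(146,0),'gate ends',f(142,-15),f(104,-15),'throat',f(123,0))
f=lambda P:(proj('scene',dw(*P))[0]-[285,200])*7
print('eye',f((70,-1,151)),f((70,17,151)),f((70,-19,151)),'corners',[f(P).round() for P in [(10,-58.5,105),(170,-58.5,105),(10,56.5,105)]])
```

```text
[-0.99511744  0.48765494  0.09087491]
0 tip [191.39635961 156.58919648] gate ends [201.35238326 185.70646073] [292.77708003 183.90699012] throat [247.12052449 155.50230338]
-0.05 tip [191.99650299 170.8859881 ] gate ends [203.69977435 199.35716487] [294.76832925 193.89248538] throat [247.47406583 167.55192089]
-0.1 tip [193.46999962 185.03774558] gate ends [206.87516736 212.80007196] [297.36863018 203.72302338] throat [248.56535004 179.49149364]
eye [242.35832338 160.94723043] [240.87470862 135.66369937] [243.8781088  186.84717609] corners [array([ 99., 339.]), array([493., 331.]), array([100., 172.])]
```

View pics/c6.png

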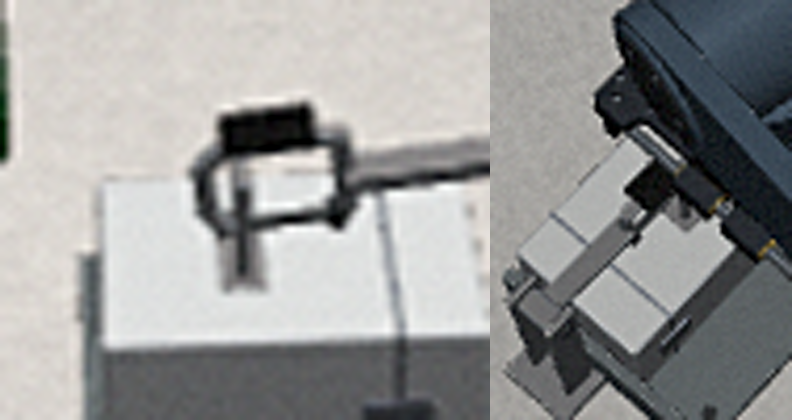

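Final view: the gate is a straight shut line from (225,222) to (335,213), with the eye's bar (240,190) inside the hook above it. The case corner (102,345) agrees with the home prediction (99,339), and the robot is clear. Handing in.

```bash
python3 -c "
from rig import manip
print(manip.finish_job(), manip.read_state()['clock'])"
```

```text
the job is handed in; nothing more can be done
the job is handed in; nothing more can be done
```

I tipped the white case over the fence and it now lies on the dock bed with its eye on top. I slid it against the side stop, then the end stop. Then I swung the hold-down over and pressed its hook onto the eye, and moved the arm clear. The job was handed in at about 23 s of the 72 s allowed; no verdict is reported.

**Final position:** In the last pictures the case corner was within 1 px of the predicted home position. The hold-down was at about -0.1 rad. The gate looked shut in a straight line, with the eye's bar inside the hook above it.

**Forces:** The largest force read was about 35 N, in the last press on the thumb pad, when the hook was already hard on the bar. Wrist contact read about zero after I let go.

**Not directly checked:**
- I saw no clear force rise and drop as the gate snapped, so "snapped shut" rests on the pictures and the hard stop on the bar.
- I took no joint readings of the hold-down or gate; both come from the pictures.
- I did not re-measure the dish, tube rack, pot or jar; the arm was kept clear of them.

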